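# Close the quick-lock lid of a dye filter

### The job

Close the dye filter: take its lid off the grey tub, feel for the slot in the brass bar across the filter's mouth with the T-head under the lid, push the lid down onto the springy orange seal and give it a quarter turn so that the head locks in the notch under the bar, then let go. Work gently: never push or pull on the lid with more than about 25 N once it touches the filter, and leave the filter's surroundings (cups, pitcher, jar, brush, wrench, tub) where they stand.

Things in the scene. Friction and masses are not known exactly. Their poses are not given: they have to be found in the camera images.
- filter: Dye filter, fixed: round steel pot, 112 mm across, flange 132 mm across and 105 mm high. Origin: centre of its underside, z up. x runs along the bar and its slot, towards the inlet stub with blue cap; drain valve with red lever at -x (stubs reach 111 mm from the axis, up to 80 mm high). The inside is empty down to 65 mm below the bar.
- filter_seal (a point): Point on the pot's axis level with the top of the orange ring seal (inner/outer radius 44/53 mm), 115 mm above the table; axes as the filter's. The seal yields straight down by at most 7 mm: 7 N to start, then 1.6 N per mm (18 N at 7 mm), then hard. It is slippery.
- filter_bar (a point): Point on the pot's axis level with the brass bar's top, 100 mm above the table; axes as the filter's. The bar (96 x 44 mm) has a through slot 36 mm long (x), 11.5 mm wide (y). The bar was clamped by eye: the slot's middle lies up to 8 mm to either side (y) of this point, unmeasured: find it by feel. Along x it is centred. The bar does not shift when pushed.
- filter_notch (a point): Point on the pot's axis level with the bar's underside, 91.5 mm above the table (bar 8.5 mm thick); axes as the filter's. Across the underside, along y at the slot's middle, runs a notch 15 mm wide and 2.5 mm deep: the head, turned crosswise below the bar, springs up into it. There are no stops: turn either way, by 90 degrees.
- lid: The lid, loose, 0.32 to 0.48 kg: steel disc 130 mm across, 5 mm thick (a low dome on it). Origin: centre of the disc's underside, z up, x along grip and head; half a turn changes nothing. At the start it lies level on the grey tub, spindle hanging inside. At rest on the unsqueezed seal its head is still in the slot and cannot turn.
- lid_grip (a point): Centre of the lid's red bar grip, on the lid's axis, 37 mm above the disc's underside; axes as the lid's. Bar 74 mm long (x), 16 mm wide (y), 24 mm high; 20 mm free between bar and disc but for a 22 mm post in the middle (the dome takes 5 mm).
- lid_head (a point): Centre of the lid's steel T-head, on the lid's axis, 22.5 mm below the disc's underside, on a 9 mm spindle; axes as the lid's. 28 mm long (x, parallel to the grip), 9 mm wide, 7 mm high, square-edged. It comes free below the bar when the seal is squeezed by 4.5 mm (about 14 N, lid's weight included); locked in the notch, the seal stays squeezed by about 2 mm.
- tub: Grey plastic tub 108 mm across, 75 mm high, on which the lid lies at the start; it stands loose (0.7 kg). Origin: centre of its underside.
- cup_a: Bystander: white cup 68 mm across, 95 mm high, standing between filter and tub. Origin: centre of its underside.
- cup_b: Bystander: clear cup of the same size, on the far side, left of the middle. Origin: centre of its underside.
- cup_c: Bystander: dark blue cup of the same size, on the far side near the middle. Origin: centre of its underside.
- pitcher: Bystander: red pitcher with a handle, 124 mm across, 125 mm high, to the left. Origin: centre of its underside.
- jar: Bystander: amber jar with a black cap, 64 mm across, 85 mm high, to the right. Origin: centre of its underside.
- brush: Bystander: wooden brush 200 mm long lying on the far side, right of the middle. Origin: under its middle.
- wrench: Bystander: steel wrench 170 mm long lying to the left. Origin: under its middle.
Mind the look-alikes: they are no part of the job. Leave any blue or turquoise look-alike of the lid alone.

How it is judged (in metres and radians):
On the way, in this order (a step that is already met when the one before it is completed fails the run):
1. the lid's T-head has gone down into the bar's slot, lying along it (z of lid_head in the frame of filter below 0.0955 m and horizontal distance between lid_head and filter below 0.012 m and angle between the x axis of lid and the x axis of filter, either way round below 0.2 rad), for 0.1 s.
2. the head, pushed below the bar, is turned a quarter turn across the slot (z of lid_head in the frame of filter below 0.0945 m and horizontal distance between lid_head and filter below 0.012 m and angle between the x axis of lid and the y axis of filter, either way round below 0.22 rad), for 0.1 s.
At the end, for the whole second after the job is handed in: Lid level (0.06 rad), released and at rest on the filter, grip and T-head crosswise to the slot within 0.22 rad, head centre 89.2 to 92.2 mm above the table (so only when sprung up into the notch, seal squeezed) and within 12 mm of the filter's axis (z of lid_head in the frame of filter between 0.0892 and 0.0922 m and horizontal distance between lid_head and filter below 0.012 m and angle between the x axis of lid and the y axis of filter, either way round below 0.22 rad and angle between lid's own z axis and vertical below 0.06 rad and linear speed of lid below 0.01 m/s); the robot touches nothing.
It fails at once if the lid and the filter press on each other with more than 45 N in all (contact force between lid and filter above 45 N).
It fails at once if a bystander is pushed more than 20 mm (distance of any of cup_a, cup_b, cup_c, pitcher, jar, brush, wrench from where it was at the start of the episode above 0.02 m).
It fails at once if the tub is pushed more than 30 mm or tipped (distance of tub from where it was at the start of the episode above 0.03 m or angle between tub's own z axis and vertical above 0.3 rad).
It also fails if it takes over 72 s, if anything falls off the work surface, if the arm or the gripper's body presses on something with over 40 N, if the wrist force passes 120 N, or if a joint passes its speed limit or range.

### The arm

A 6-joint arm with a two-finger parallel gripper is mounted at the origin on the work surface. World frame = base frame: x ahead of the robot, y to its left, z up, the work surface at z = 0. Lengths are in m, angles in degrees, forces in N, time in s.
With the tool pointing down it reaches from about 0.3 to 0.775 m from the base axis. Payload 14.6 kg.
Tool frame: the origin (TCP) lies midway between the tips of the shut fingers; the grasp point (between the pads) lies 19 mm behind it; z points along the fingers, y is the direction in which the jaws open and shut (so a half turn about z gives the same grasp; the last joint's range is limited). The gripper opens to 94 mm and grips with 3 to 60 N. Pads are 16 mm wide; open, the fingers measure 119 mm over their backs; the gripper's body (75 mm by 177 mm) begins 78 mm behind the grasp point.
Start: joints at [68.835, 17.183, 87.147, -0, 75.671, -3.816], TCP at [0.164, 0.525, 0.205] pointing down, gripper open.
Joint ranges: [-173.82, 173.82], [-45.26, 126.66], [13.44, 144.39], [-59.66, 239.66], [0, 175.72], [-146.38, 146.38]. Speed limits (degrees/s): [127.2, 127.2, 147.25, 180, 180, 180].

### API

Orientations are given as [roll, pitch, yaw] about the fixed x, y, z axes, in that order (R = Rz(yaw) Ry(pitch) Rx(roll)).
In Python, from rig import * gives the robot as it stands. The module is installed in compiled form; this text tells all that it offers.
- The arm moves only by the tool send_rows, never from a script. Its argument "motion" is a list of rows, each a list of 2 entries, a list of its own where there are three numbers: the shift along the tool's x, y, z in cm, then the turn, a rotation vector about the tool's x, y, z in rad. In form: [[[x, y, z], [wx, wy, wz]], ...]. A call has 1 to 10 rows; each row is the pose to reach, as a shift and turn from the pose commanded when the call began, along the tool's axes at that moment; what a row does not reach only later rows make up. A row lasts 1/10 s, in which the tool goes at most 50 mm and 8.59 degrees, less where a joint would pass 70% of its speed; a pose out of reach is approached as far as the arm can. A call with a gripper value outside its range is refused whole. "gripper" is the opening, from 0 (shut) to 1 (fully open), set as the call begins (left out, the last holds). The fingers move at their own pace and stop on an object; "force" is the grip in N (left out, the last holds). Time passes only in rows, so rows that repeat a pose let the fingers close. It gives the time, the measured TCP pose, the force and the opening at its end, in the units of the state.
- observe(): the state, without advancing time (a new reading comes with each control period).
- camera(name): name is "scene" or "top" or "wrist"; returns a dict with "image" (480x640x3 uint8, red, green, blue), "z_map" (480x640 float32, m along the optical axis (not along the pixel's ray), 0 where there is no reading), "fov_y" (degrees; the focal length in pixels is half the picture's height over the tangent of half this angle, whatever the lens; pixels are square), "cx", "cy" (the principal point, pixels), "R" (3x3) and "t" (3): a world point X has camera coordinates R X + t; the wrist camera has in their place "tool_from_camera" (4x4, takes a point from camera to tool coordinates, whose origin is the TCP and whose axes are the flange's). Camera axes: x right, y down, z forward; pixel columns grow to the right and rows downward; lengths in m; the calibration is good to about 2 mm. A picture is of the moment at which its call begins: read the wrist's pose just before it.
- close_job(): hands the job in, once; it reports no verdict.
Trained networks look in the newest picture that a camera, given by its name, has taken for a name from the list of things; names that differ only in an ending like _2 or _b are one class to them, and where a whole thing is asked for, a point or a joint stands for the part that bears it (a point fixed in the world has none). Each returns a list of dicts, best first, with "confidence" (0 to 1); they miss things now and then, are a little off and sometimes report something else, mostly with a low value. They report only what shows in the picture. A call takes as long as a camera call. They do not tell look-alikes from the thing itself.
- silhouettes(camera, name): "pixels" (480x640 bool, what is visible of it) and "pixel" ([column, row] in pixels, amid what is visible of it).
The state is a dict: "time_s": time; "q": joint angles; "joint_vel": joint speeds; "tau": joint torques, N m; "eef_pos": TCP position; "eef_rot": TCP orientation; "force": force on the tool from outside, world axes, zero at the start; "ft_torque": the same for the moment, N m; "finger_gap": opening from 0.0 (shut) to 1.0 (fully open).
Only numpy, scipy, OpenCV 4.12 (cv2) and the standard library are available. Lean on these libraries where they do the work, as an engineer would, in place of code of your own. Each camera call takes 0.05 s, during which the arm holds its last target. There are 200 camera calls.

## Working session

There is one attempt and no reset: what is moved stays moved. The work goes in short steps, Python scripts to look and compute and a tool call to move; the robot and the scene stay as the last step left them, time stands still between calls to the robot, and variables do not carry over. Pictures are saved under pics/ and viewed, about 8 in all and at most 12, crops included, and the job is handed in when it is done.

Besides the shell and the picture viewer there is one more tool, called after "Request:" as name([rows], argument=value, ...), one row to a line, values as JSON. send_rows: Moves the arm, as the interface text tells. Its arguments: {"type":"object","properties":{"motion":{"type":"array"},"gripper":{"type":"number"},"force":{"type":"number"}},"required":["motion"]}

```bash
mkdir -p pics; cat > h.py <<'E'
from rig import *
import numpy as np, cv2
from scipy.spatial.transform import Rotation as Ro
def cloud(c, s=None):
    h,w=c['z_map'].shape; f=h/2/np.tan(np.radians(c['fov_y'])/2)
    v,u=np.mgrid[:h,:w]; z=c['z_map']
    P=np.stack([(u-c['cx'])/f*z,(v-c['cy'])/f*z,z],-1)
    if 'R' in c: W=(P-c['t'])@c['R']
    else:
        T=np.array(c['tool_from_camera']); P=P@T[:3,:3].T+T[:3,3]
        W=P@Ro.from_euler('xyz',s['eef_rot'],degrees=True).as_matrix().T+np.array(s['eef_pos'])
    W[z==0]=np.nan
    return W
def save(c,n): cv2.imwrite('pics/'+n,c['image'][:,:,::-1])
E
python3 - <<'E'
from h import *
s=observe();print(s)
for n in ['scene','top']:
    c=camera(n);save(c,n+'1.png');W=cloud(c);np.save(n,W)
    for k in ['filter','lid','tub','cup_a','cup_b','pitcher','jar','brush','wrench']:
        for d in silhouettes(n,k)[:3]:
            m=d['pixels'];p=W[m];print(n,k,round(d['confidence'],2),d['pixel'],m.sum(),np.nanmedian(p,0).round(3),np.nanpercentile(p,98,axis=0).round(3),np.nanpercentile(p,2,axis=0).round(3))
E
```

```text
{'time_s': 0.0, 'q': array([ 6.88345658e+01,  1.72160254e+01,  8.71806522e+01, -1.84384221e-03,
        7.56686160e+01, -3.81741739e+00]), 'joint_vel': array([ 0.03749338, -0.07591599, -0.01924051, -0.11570831, -0.06431621,
       -0.08041948]), 'tau': array([ 1.21761304e-04, -5.31815600e+01, -3.52730441e+01,  7.07505690e-02,
        2.44396337e-02, -5.34458502e-05]), 'eef_pos': array([0.16392752, 0.52473205, 0.20487992]), 'eef_rot': array([-1.79934732e+02, -2.56508596e-03,  1.62652439e+02]), 'force': array([-0.0693117 , -0.29174914, -0.52822622]), 'ft_torque': array([-0.0236165 ,  0.00486883, -0.05529694]), 'finger_gap': 0.9997433424575916}
scene filter 0.84 [258.1, 210.9] 1780 [ 0.557 -0.198  0.072] [ 0.617 -0.16   0.115] [ 0.472 -0.284  0.001]
scene filter 0.41 [233.0, 253.7] 508 [ 0.736 -0.163  0.016] [ 0.75  -0.089  0.024] [ 0.708 -0.277  0.003]
scene lid 0.87 [391.6, 228.0] 777 [0.409 0.213 0.033] [0.452 0.26  0.077] [0.344 0.145 0.024]
scene lid 0.84 [491.2, 315.1] 1434 [0.614 0.597 0.032] [0.664 0.651 0.074] [0.544 0.536 0.022]
scene lid 0.82 [376.2, 254.0] 1103 [0.591 0.243 
[... 2107 characters left out ...]
itcher 0.92 [213.2, 232.5] 2011 [0.541 0.423 0.021] [0.597 0.47  0.129] [ 0.479  0.347 -0.   ]
top pitcher 0.66 [433.7, 236.2] 2549 [ 0.517 -0.215  0.099] [ 0.601 -0.158  0.119] [ 0.434 -0.279  0.003]
top jar 0.76 [500.0, 254.6] 543 [ 0.465 -0.387  0.082] [ 0.494 -0.367  0.091] [ 0.437 -0.423  0.011]
top jar 0.55 [436.4, 235.5] 2507 [ 0.518 -0.217  0.099] [ 0.6   -0.158  0.119] [ 0.435 -0.28   0.005]
top brush 0.8 [414.8, 170.2] 732 [ 0.721 -0.161  0.018] [ 0.739 -0.087  0.026] [ 0.697 -0.275  0.001]
top brush 0.22 [358.2, 222.7] 440 [0.56  0.002 0.015] [0.582 0.034 0.099] [ 0.522 -0.024 -0.001]
top wrench 0.93 [214.7, 303.9] 424 [0.33  0.426 0.008] [0.388 0.482 0.015] [ 0.264  0.359 -0.001]
```

View pics/top1.png

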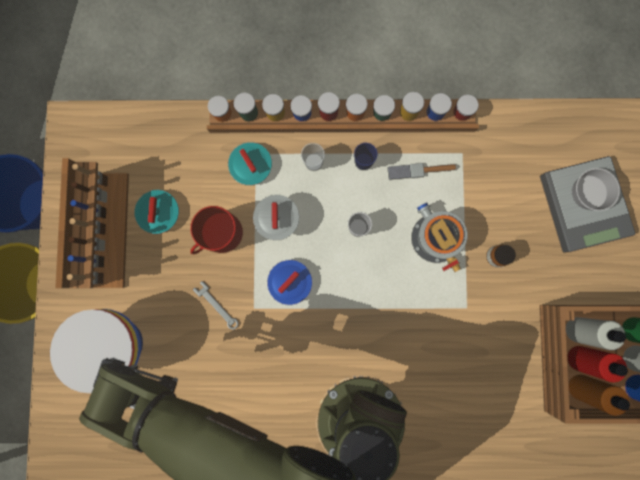

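```bash
python3 - <<'E'
from h import *
W=np.load('top.npy')
def sel(cx,cy,r,z0,z1): 
    p=W.reshape(-1,3);p=p[~np.isnan(p[:,0])]
    return p[(np.hypot(p[:,0]-cx,p[:,1]-cy)<r)&(p[:,2]>z0)&(p[:,2]<z1)]
def circ(p,r):
    from scipy.optimize import least_squares
    h=cv2.convexHull(p[:,:2].astype(np.float32))[:,0]
    return cv2.minEnclosingCircle(h), least_squares(lambda q:np.hypot(*(h-q[:2]).T)-q[2],[*h.mean(0),r]).x
p=sel(.572,.237,.09,.065,.1);print('lid disc',len(p),circ(p,.065),np.median(p[:,2]))
p=sel(.572,.237,.09,.112,.14);print('grip',len(p),cv2.minAreaRect(p[:,:2].astype(np.float32)),np.median(p,0))
p=sel(.518,-.217,.09,.108,.125);print('seal',len(p),circ(p,.053),np.median(p[:,2]))
p=sel(.518,-.217,.09,.098,.125);print('flange',len(p),circ(p,.066))
p=sel(.518,-.217,.14,.03,.088);p=p[np.hypot(p[:,0]-.518,p[:,1]+.217)>.075];print('stubs',len(p))
for q in p: print(q.round(3), end=' ')
E
```

```text
lid disc 1479 (((0.5743104219436646, 0.2402830421924591), 0.06535075604915619), array([0.57403128, 0.24028344, 0.06449002])) 0.08249867037314922
grip 168 ((0.5736578702926636, 0.24029003083705902), (0.07449302077293396, 0.016674235463142395), 1.1803549528121948) [0.57443785 0.23949546 0.12376498]
seal 503 (((0.5212733149528503, -0.22154662013053894), 0.06533658504486084), array([ 0.52126141, -0.22154161,  0.06426825])) 0.11363954245513389
flange 1326 (((0.5218998789787292, -0.22255729138851166), 0.06626620143651962), array([ 0.52152304, -0.22286836,  0.06539546]))
stubs 268
[ 0.619 -0.186  0.065] [ 0.614 -0.179  0.076] [ 0.614 -0.182  0.074] [ 0.615 -0.186  0.069] [ 0.612 -0.174  0.07 ] [ 0.611 -0.175  0.078] [ 0.611 -0.178  0.08 ] [ 0.611 -0.181  0.078] [ 0.612 -0.186  0.068] [ 0.613 -0.189  0.062] [ 0.609 -0.17   0.075] [ 0.608 -0.173  0.076] [ 0.609 -0.176  0.073] [ 0.609 -0.179  0.072] [ 0.61  -0.183  0.068] [ 0.609 -0.184  0.075] [ 0.609 -0.188  0.073] [ 0.61  -0.192  0.067] [ 0.611 -0.196  0.06 ] [ 0.606 -0.164  0.076] [ 0.605 -0.167  0.077] [ 0.606 -0.17   0.074] [ 0.606 -0.17
[... 4944 characters left out ...]
33  0.049] [ 0.429 -0.235  0.056] [ 0.429 -0.237  0.056] [ 0.429 -0.241  0.053] [ 0.429 -0.244  0.053] [ 0.429 -0.263  0.032] [ 0.429 -0.264  0.037] [ 0.429 -0.267  0.036] [ 0.429 -0.269  0.039] [ 0.429 -0.273  0.038] [ 0.429 -0.274  0.046] [ 0.429 -0.278  0.04 ] [ 0.429 -0.281  0.037] [ 0.429 -0.283  0.042] [ 0.426 -0.231  0.058] [ 0.426 -0.235  0.055] [ 0.426 -0.238  0.051] [ 0.426 -0.264  0.037] [ 0.426 -0.265  0.044] [ 0.426 -0.269  0.04 ] [ 0.426 -0.273  0.036] [ 0.426 -0.274  0.044] [ 0.426 -0.277  0.045] [ 0.423 -0.232  0.055] [ 0.423 -0.235  0.053] [ 0.423 -0.267  0.035] [ 0.423 -0.27   0.034] [ 0.423 -0.272  0.038] [ 0.423 -0.276  0.037] [ 0.421 -0.268  0.032] [ 0.421 -0.269  0.039]
```

The top view shows the real lid (grey disc, red grip) at pixel (276,217). Blue and turquoise look-alikes are at (290,282), (250,162) and (157,211). The filter is at (442,235), with its blue cap up-left at (423,209) and the red lever at (452,265). I'll look at the filter up close first.

```bash
cat >> h.py <<'E'
def togo(p,yaw):
    s=observe();R=Ro.from_euler('xyz',s['eef_rot'],degrees=True);T=Ro.from_euler('xyz',[180,0,yaw],degrees=True)
    print('t',round(s['time_s'],2),'pos',s['eef_pos'].round(4),'rot',s['eef_rot'].round(2),'q',s['q'].round(1),'F',s['force'].round(1),'gap',round(s['finger_gap'],3))
    print('shift cm',(R.inv().apply(np.array(p)-s['eef_pos'])*100).round(2),'turn',(R.inv()*T).as_rotvec().round(3), 'dyaw', (yaw-s['eef_rot'][2]))
E
python3 - <<'E'
from h import *
c=camera('wrist');print(np.array(c['tool_from_camera']).round(3),c['fov_y'])
togo([.5215,-.223,.36],30)
togo([.5215,-.223,.36],60)
togo([.574,.2403,.2],1.18)
E
```

```text
[[-0.001 -0.973 -0.231  0.066]
 [ 1.    -0.001  0.     0.   ]
 [-0.    -0.231  0.973 -0.18 ]
 [ 0.     0.     0.     1.   ]] 66.49992827803183
t 1.05 pos [0.164  0.525  0.2055] rot [180.     0.   162.65] q [68.8 17.2 87.1 -0.  75.7 -3.8] F [-0.2 -0.2  0. ] gap 0.999
shift cm [-56.43 -60.74 -15.46] turn [ 0.    -0.     2.315] dyaw -132.65293970090738
t 1.05 pos [0.164  0.525  0.2055] rot [180.     0.   162.65] q [68.8 17.2 87.1 -0.  75.7 -3.8] F [-0.2 -0.2  0. ] gap 0.999
shift cm [-56.43 -60.74 -15.46] turn [ 0.    -0.     1.792] dyaw -102.65293970090738
t 1.05 pos [0.164  0.525  0.2055] rot [180.     0.   162.65] q [68.8 17.2 87.1 -0.  75.7 -3.8] F [-0.2 -0.2  0. ] gap 0.999
shift cm [-47.62 -14.95   0.55] turn [ 0.    -0.     2.818] dyaw -161.47293970090738
```

Request:
send_rows([
  [[-56.4,-60.7,-1.5],[0,0,2.315]],
  [[-56.4,-60.7,-1.5],[0,0,2.315]],
  [[-56.4,-60.7,-1.5],[0,0,2.315]],
  [[-56.4,-60.7,-1.5],[0,0,2.315]],
  [[-56.4,-60.7,-1.5],[0,0,2.315]],
  [[-56.4,-60.7,-1.5],[0,0,2.315]],
  [[-56.4,-60.7,-1.5],[0,0,2.315]],
  [[-56.4,-60.7,-1.5],[0,0,2.315]],
  [[-56.4,-60.7,-1.5],[0,0,2.315]],
  [[-56.4,-60.7,-1.5],[0,0,2.315]],
])

```text
time_s: 2.05
eef_pos: [0.38, 0.0719, 0.2149]
eef_rot: [179.9, -0.0, 76.4]
force: [0.5, 0.1, 0.4]
finger_gap: 1.001
```

```bash
python3 - <<'E'
from h import *
togo([.5215,-.223,.22],30)
E
```

```text
t 2.05 pos [0.38   0.0719 0.2149] rot [ 1.7994e+02 -3.0000e-02  7.6350e+01] q [  5.3  -4.8 110.2   0.   74.5  18.9] F [0.5 0.1 0.4] gap 1.001
shift cm [-25.32  20.71  -0.5 ] turn [ 0.001 -0.001  0.809] dyaw -46.35022109604988
```

Request:
send_rows([
  [[-25.3,20.7,-0.5],[0,0,0.81]],
  [[-25.3,20.7,-0.5],[0,0,0.81]],
  [[-25.3,20.7,-0.5],[0,0,0.81]],
  [[-25.3,20.7,-0.5],[0,0,0.81]],
  [[-25.3,20.7,-0.5],[0,0,0.81]],
  [[-25.3,20.7,-0.5],[0,0,0.81]],
  [[-25.3,20.7,-0.5],[0,0,0.81]],
  [[-25.3,20.7,-0.5],[0,0,0.81]],
  [[-25.3,20.7,-0.5],[0,0,0.81]],
])

```text
time_s: 2.95
eef_pos: [0.5227, -0.2198, 0.2191]
eef_rot: [-180.0, 0.0, 30.3]
force: [-0.0, -0.4, -0.2]
finger_gap: 1.001
```

```bash
python3 - <<'E'
from h import *
s=observe();c=camera('wrist');W=cloud(c,s);save(c,'w2.png');np.save('w2',W)
print(s['eef_pos'].round(4),s['eef_rot'].round(2))
d=silhouettes('wrist','filter');
for x in d[:2]: print(x['confidence'],x['pixel'],x['pixels'].sum())
E
```

```text
[ 0.5227 -0.2198  0.2191] [-1.7995e+02  2.0000e-02  3.0270e+01]
0.97 [320.5, 223.6] 22061
```

View pics/w2.png

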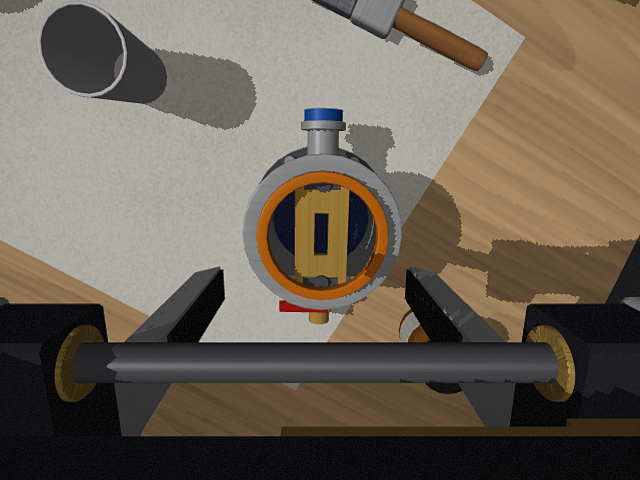

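The wrist view shows the orange seal centred near (322,237), with the bar and its dark slot at (321,233). The blue cap is straight above at (323,114). Next I'll measure the filter axis, its direction and the slot offset.

```bash
python3 - <<'E'
from h import *
from scipy.optimize import least_squares
W=np.load('w2.npy');im=cv2.imread('pics/w2.png');hsv=cv2.cvtColor(im,cv2.COLOR_BGR2HSV)
def fit(P):
    h=cv2.convexHull(P[:,:2].astype(np.float32))[:,0]
    return least_squares(lambda q:np.hypot(*(h-q[:2]).T)-q[2],[*h.mean(0),.06],loss='soft_l1',f_scale=.001).x
x,y,z=W[...,0],W[...,1],W[...,2]
near=np.hypot(x-.5215,y+.223)<.08
m=near&(z>.111)&(z<.12);print('seal',fit(W[m]),np.median(W[m][:,2]))
m2=near&(z>.102)&(z<.109);print('flange',fit(W[m2]),np.median(W[m2][:,2]))
c=fit(W[m])[:2]
m3=(hsv[...,0]>100)&(hsv[...,0]<125)&(hsv[...,1]>150)&(z>.03)&(z<.085)
m3[:100]=0;m3[140:]=0;b=np.nanmean(W[m3],0);print('blue',b,m3.sum(),'dir',np.degrees(np.arctan2(b[1]-c[1],b[0]-c[0])))
mb=near&(np.abs(z-.1)<.004)&(np.hypot(x-c[0],y-c[1])<.044)&(hsv[...,0]<30)&(hsv[...,1]>80);P=W[mb]
r=cv2.minAreaRect(P[:,:2].astype(np.float32));print('bar',mb.sum(),r,np.median(P[:,2]))
# slot hole: not-bar pixels inside
a=np.radians(30)
for a in np.radians([27,28,29,30,31,32]):
    u=(P[:,0]-c[0])*np.cos(a)+(P[:,1]-c[1])*np.sin(a);v=-(P[:,0]-c[0])*np.sin(a)+(P[:,1]-c[1])*np.cos(a)
    k=np.abs(u)<.012;vs=np.sort(v[k]);vs=vs[np.abs(vs)<.021];g=np.diff(vs);i=g.argmax();q=np.abs(v-(vs[i]+vs[i+1])/2)<.003
    us=np.sort(u[q]);gu=np.diff(us);j=gu.argmax()
    print(np.degrees(a).round(),'slot v',vs[i].round(4),vs[i+1].round(4),'u',us[j].round(4),us[j+1].round(4),'v range',v.min().round(4),v.max().round(4))
hole=cv2.inRange(hsv,(0,0,0),(179,255,90))
lab=cv2.connectedComponentsWithStats(((~mb)&True).astype(np.uint8),connectivity=4)
l=lab[1][233,321];hm=lab[1]==l;print('hole px',hm.sum(),cv2.minAreaRect(np.argwhere(hm)[:,::-1].astype(np.float32)))
# project hole px to z=.1 plane
s=dict(eef_pos=[.5227,-.2198,.2191],eef_rot=[180,0,30.27]);cam=camera('wrist')
cam=dict(cam);cam['z_map']=np.ones((480,640));A=cloud(cam,s);T=np.array(cam['tool_from_camera']);O=Ro.from_euler('xyz',s['eef_rot'],degrees=True).apply(T[:3,3])+s['eef_pos']
D=A-O;Hp=O+D*((.1-O[2])/D[...,2])[...,None]
if hm.sum()<2000:print('hole',cv2.minAreaRect(Hp[hm][:,:2].astype(np.float32)))
E
```

```text
seal [ 0.52581642 -0.22499033  0.05256591] 0.11516181295886432
flange [ 0.52581141 -0.22497546  0.06551951] 0.10526691571385424
blue [ 0.61071253 -0.17687789  0.07227051] 407 dir 29.54115708567611
bar 4097 ((0.5262905955314636, -0.22418487071990967), (0.08306656777858734, 0.04391084238886833), 29.490711212158203) 0.10036954349393225
27.0 slot v -0.0047 0.0064 u -0.018 0.0181 v range -0.0224 0.0239
28.0 slot v -0.0049 0.0064 u -0.0181 0.0181 v range -0.0219 0.0233
29.0 slot v -0.005 0.0064 u -0.0181 0.0182 v range -0.0215 0.0227
30.0 slot v -0.0051 0.0065 u -0.0181 0.0182 v range -0.0216 0.0227
31.0 slot v -0.0051 0.0063 u -0.0181 0.0183 v range -0.0219 0.0233
32.0 slot v -0.0049 0.0061 u -0.018 0.0183 v range -0.0223 0.024
hole px 558 ((320.8751525878906, 232.99610900878906), (13.493412971496582, 40.41777038574219), 1.7899105548858643)
hole ((0.5258810520172119, -0.22421146929264069), (0.03448290005326271, 0.011308219283819199), 28.96613121032715)
```

```bash
python3 - <<'E'
from h import *
togo([.574,.2403,.20],1.2)
E
```

```text
t 3.1 pos [ 0.5227 -0.2189  0.2198] rot [ 1.7999e+02 -1.0000e-02  3.0360e+01] q [-26.4  18.7  83.2   0.   78.1  33.2] F [-0.3  0.2  0.6] gap 1.004
shift cm [ 27.63 -37.03   1.98] turn [ 0.    -0.     0.509] dyaw -29.162453331499318
```

Request:
send_rows([
  [[27.6,-37.0,2.0],[0,0,0.51]],
  [[27.6,-37.0,2.0],[0,0,0.51]],
  [[27.6,-37.0,2.0],[0,0,0.51]],
  [[27.6,-37.0,2.0],[0,0,0.51]],
  [[27.6,-37.0,2.0],[0,0,0.51]],
  [[27.6,-37.0,2.0],[0,0,0.51]],
  [[27.6,-37.0,2.0],[0,0,0.51]],
  [[27.6,-37.0,2.0],[0,0,0.51]],
  [[27.6,-37.0,2.0],[0,0,0.51]],
  [[27.6,-37.0,2.0],[0,0,0.51]],
])

```text
time_s: 4.1
eef_pos: [0.5733, 0.2433, 0.1996]
eef_rot: [-180.0, -0.0, 1.3]
force: [-0.4, -0.5, 0.6]
finger_gap: 1.002
```

Request:
send_rows([
  [[0,0,0],[0,0,0]],
  [[0,0,0],[0,0,0]],
  [[0,0,0],[0,0,0]],
])

```text
time_s: 4.4
eef_pos: [0.5744, 0.2379, 0.1999]
eef_rot: [180.0, -0.0, 1.0]
force: [-0.1, -0.4, -0.7]
finger_gap: 0.996
```

```bash
cat > lid.py <<'E'
from h import *
from scipy.optimize import least_squares
s=observe();c=camera('wrist');W=cloud(c,s);save(c,'w3.png')
print(s['time_s'],s['eef_pos'].round(4),s['eef_rot'].round(2))
x,y,z=W[...,0],W[...,1],W[...,2]
n=(np.hypot(x-.574,y-.2403)<.08)
P=W[n&(z>.072)&(z<.095)];h=cv2.convexHull(P[:,:2].astype(np.float32))[:,0]
print('disc',least_squares(lambda q:np.hypot(*(h-q[:2]).T)-q[2],[*h.mean(0),.06],loss='soft_l1',f_scale=.001).x,np.median(P[:,2]))
P=W[n&(z>.119)&(z<.135)];print('grip',cv2.minAreaRect(P[:,:2].astype(np.float32)),np.median(P[:,2]))
togo([.574,.2403,.093],1.2)
E
python3 lid.py
```

```text
4.4 [0.5744 0.2379 0.1999] [ 1.80e+02 -2.00e-02  1.04e+00]
disc [0.57822023 0.23859114 0.06457393] 0.08171287130023999
grip ((0.5787065029144287, 0.2388216257095337), (0.07264937460422516, 0.015597006306052208), 1.396384835243225) 0.12435939726239845
t 4.45 pos [0.5745 0.2377 0.2   ] rot [-1.80e+02 -3.00e-02  1.01e+00] q [ 19.1  26.7  74.9  -0.   78.4 108.1] F [ 1.  -0.2 -1. ] gap 0.997
shift cm [-0.05 -0.26 10.7 ] turn [-0.    -0.001 -0.003] dyaw 0.18764621514192092
```

View pics/w3.png

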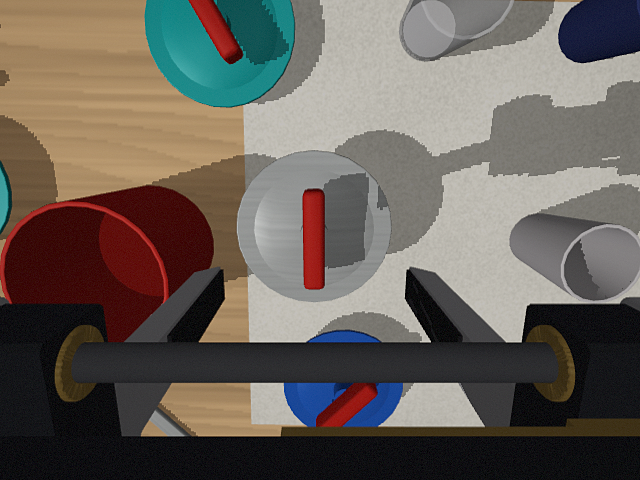

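The wrist view shows the grey lid at (314,225) with its grip vertical in the image, between the open fingers. The wrist camera reads about 4 mm further out in x than the top camera, at both the filter and the lid. I'll use the wrist frame for both, so that offset cancels.

Request:
send_rows([
  [[0.4,-0.1,3],[0,0,-0.005]],
  [[0.4,-0.1,6],[0,0,-0.005]],
  [[0.4,-0.1,9],[0,0,-0.005]],
  [[0.4,-0.1,10.7],[0,0,-0.005]],
  [[0.4,-0.1,10.7],[0,0,-0.005]],
  [[0.4,-0.1,10.7],[0,0,-0.005]],
])

```text
time_s: 5.05
eef_pos: [0.5789, 0.2393, 0.0935]
eef_rot: [-180.0, -0.0, 1.3]
force: [0.1, -0.1, 0.2]
finger_gap: 0.999
```

Request:
send_rows([
  [[0,0,0],[0,0,0]],
  [[0,0,0],[0,0,0]],
  [[0,0,0],[0,0,0]],
  [[0,0,0],[0,0,0]],
  [[0,0,0],[0,0,0]],
  [[0,0,0],[0,0,0]],
  [[0,0,0],[0,0,0]],
  [[0,0,0],[0,0,0]],
  [[0,0,0],[0,0,0]],
], gripper=0.1, force=60)

```text
time_s: 5.95
eef_pos: [0.5785, 0.2399, 0.0925]
eef_rot: [180.0, 0.0, 1.4]
force: [-0.6, -0.1, 0.2]
finger_gap: 0.271
```

```bash
python3 - <<'E'
from h import *
togo([.5785,.2389,.093],1.3);print(observe()['ft_torque'])
E
```

```text
t 5.95 pos [0.5785 0.2399 0.0925] rot [180.     0.     1.37] q [ 19.2  32.9  80.4  -0.   66.7 107.8] F [-0.6 -0.1  0.2] gap 0.271
shift cm [-0.    0.1  -0.05] turn [0.    0.    0.001] dyaw -0.06746547769874689
[-0.0226351   0.13043606 -0.02519667]
```

Still closing (0.271 is about 25 mm). I'll wait a little longer, then lift.

Request:
send_rows([
  [[0,0,0],[0,0,0]],
  [[0,0,0],[0,0,0]],
  [[0,0,0],[0,0,0]],
  [[0,0,0],[0,0,0]],
  [[0,0,0],[0,0,0]],
])

```text
time_s: 6.45
eef_pos: [0.5785, 0.2398, 0.0925]
eef_rot: [180.0, 0.0, 1.4]
force: [-0.0, -3.4, -0.5]
finger_gap: 0.215
```

Request:
send_rows([
  [[0,0,-0.5],[0,0,0]],
  [[0,0,-1],[0,0,0]],
  [[0,0,-3],[0,0,0]],
  [[0,0,-6],[0,0,0]],
  [[0,0,-9],[0,0,0]],
  [[0,0,-13],[0,0,0]],
  [[0,0,-13],[0,0,0]],
  [[0,0,-13],[0,0,0]],
])

```text
time_s: 7.25
eef_pos: [0.5785, 0.24, 0.2228]
eef_rot: [-180.0, -0.0, 1.4]
force: [-0.9, -1.0, -4.1]
finger_gap: 0.21
```

```bash
python3 - <<'E'
from h import *
s=observe();c=camera('wrist');W=cloud(c,s);save(c,'w4.png')
x,y,z=[W[...,i]-s['eef_pos'][i] for i in range(3)]
d=silhouettes('wrist','lid')
for q in d[:2]: print(q['confidence'],q['pixel'],q['pixels'].sum(),np.nanmedian(W[q['pixels']],0)-s['eef_pos'])
m=(np.hypot(x,y)<.08)&(z<-.003)&(z>-.025);P=W[m];print(m.sum())
A=np.c_[x[m],y[m],np.ones(m.sum())];print('disc plane',np.linalg.lstsq(A,z[m],rcond=None)[0])
P=np.c_[x[m],y[m]].astype(np.float32);h=cv2.convexHull(P)[:,0];print(h.min(0),h.max(0))
togo([.5258,-.225,.21],29.4);print(s['ft_torque'])
E
```

```text
0.92 [327.0, 402.0] 2181 [-0.19834901 -0.0163415  -0.18685553]
0.7 [314.3, 241.4] 27928 [ 0.02284083  0.00058756 -0.01015162]
23495
disc plane [-3.00617920e-02 -3.45949933e-06 -9.48880249e-03]
[-0.03823842 -0.06469551] [0.06420619 0.06465165]
t 7.35 pos [0.5779 0.2397 0.2208] rot [1.7996e+02 1.4000e-01 1.3700e+00] q [ 19.2  26.5  72.3   0.   81.3 107.8] F [ 0.1  0.3 -5.5] gap 0.213
shift cm [-6.32 46.34  1.13] turn [ 0.     0.003 -0.489] dyaw 28.0341435944035
[0.00817589 0.18699028 0.00280289]
```

View pics/w4.png

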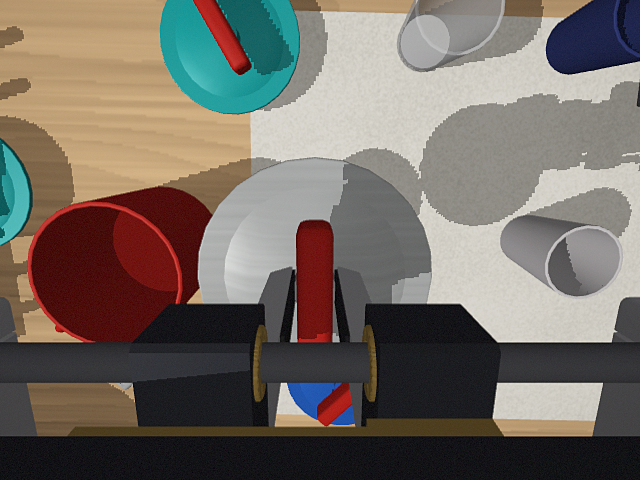

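The lid is held level between the fingers, with the red grip at (315,275) and a load of about 4–5 N. I'll carry it over the filter at z 0.21.

Request:
send_rows([
  [[-6.3,46.4,1.1],[0,0,-0.489]],
  [[-6.3,46.4,1.1],[0,0,-0.489]],
  [[-6.3,46.4,1.1],[0,0,-0.489]],
  [[-6.3,46.4,1.1],[0,0,-0.489]],
  [[-6.3,46.4,1.1],[0,0,-0.489]],
  [[-6.3,46.4,1.1],[0,0,-0.489]],
  [[-6.3,46.4,1.1],[0,0,-0.489]],
  [[-6.3,46.4,1.1],[0,0,-0.489]],
  [[-6.3,46.4,1.1],[0,0,-0.489]],
  [[-6.3,46.4,1.1],[0,0,-0.489]],
])

```text
time_s: 8.35
eef_pos: [0.5251, -0.2287, 0.2097]
eef_rot: [-179.9, 0.1, 29.2]
force: [0.3, 0.7, -4.3]
finger_gap: 0.211
```

Request:
send_rows([
  [[0,0,0],[0,0,0]],
  [[0,0,0],[0,0,0]],
  [[0,0,0],[0,0,0]],
  [[0,0,0],[0,0,0]],
])

```text
time_s: 8.75
eef_pos: [0.5268, -0.2244, 0.2113]
eef_rot: [-180.0, 0.0, 29.5]
force: [-0.8, 0.5, -3.4]
finger_gap: 0.212
```

```bash
python3 - <<'E'
from h import *
for i in range(3):
    camera('wrist');togo([.5261,-.2242,.150],29.4)
E
```

```text
t 8.8 pos [ 0.5268 -0.2245  0.2114] rot [-1.7999e+02  1.0000e-02  2.9460e+01] q [-26.7  19.8  82.9   0.   77.3  33.8] F [ 0.1 -0.2 -3.6] gap 0.217
shift cm [-0.04 -0.06  6.14] turn [-0.     0.     0.001] dyaw -0.06387368283087724
t 8.85 pos [ 0.5268 -0.2247  0.2115] rot [-180.      0.     29.45] q [-26.8  19.8  82.8   0.   77.3  33.8] F [ 1.2 -0.  -4.6] gap 0.214
shift cm [-0.03 -0.07  6.15] turn [-0.     0.     0.001] dyaw -0.05199559658417385
t 8.9 pos [ 0.5267 -0.2248  0.2115] rot [180.    -0.    29.44] q [-26.8  19.8  82.8   0.   77.3  33.8] F [ 0.2  0.4 -4.1] gap 0.214
shift cm [-0.03 -0.09  6.15] turn [ 0.    -0.     0.001] dyaw -0.03851466003363413
```

Request:
send_rows([
  [[0,-0.07,2],[0,0,0]],
  [[0,-0.07,4],[0,0,0]],
  [[0,-0.07,5.5],[0,0,0]],
  [[0,-0.07,6.2],[0,0,0]],
  [[0,-0.07,6.2],[0,0,0]],
  [[0,-0.07,6.2],[0,0,0]],
  [[0,-0.07,6.2],[0,0,0]],
  [[0,-0.07,6.2],[0,0,0]],
])

```text
time_s: 9.7
eef_pos: [0.5265, -0.225, 0.1502]
eef_rot: [179.9, -0.0, 29.4]
force: [-0.2, -0.5, -4.7]
finger_gap: 0.214
```

```bash
python3 - <<'E'
from h import *
for i in range(2):
    camera('wrist');togo([.5261,-.2242,.150],29.4)
E
```

```text
t 9.75 pos [ 0.5264 -0.225   0.1501] rot [ 1.7996e+02 -3.0000e-02  2.9380e+01] q [-26.8  22.8  87.2  -0.   69.9  33.8] F [-0.2 -0.2 -3.8] gap 0.211
shift cm [ 0.01 -0.08  0.01] turn [ 0.001 -0.    -0.   ] dyaw 0.018884043582296783
t 9.8 pos [ 0.5263 -0.2249  0.1499] rot [ 1.7997e+02 -2.0000e-02  2.9380e+01] q [-26.8  22.8  87.2  -0.   69.9  33.8] F [ 0.7  0.5 -4.1] gap 0.214
shift cm [ 0.02 -0.08 -0.01] turn [ 0.001 -0.    -0.   ] dyaw 0.017552442659571454
```

Request:
send_rows([
  [[0,-0.08,0.2],[0,0,0]],
  [[0,-0.08,0.4],[0,0,0]],
  [[0,-0.08,0.6],[0,0,0]],
  [[0,-0.08,0.65],[0,0,0]],
  [[0,-0.08,0.7],[0,0,0]],
  [[0,-0.08,0.75],[0,0,0]],
  [[0,-0.08,0.75],[0,0,0]],
])

```text
time_s: 10.5
eef_pos: [0.5258, -0.2242, 0.142]
eef_rot: [-180.0, 0.0, 29.4]
force: [0.0, 0.7, -4.0]
finger_gap: 0.213
```

Request:
send_rows([
  [[0,0,0.05],[0,0,0]],
  [[0,0,0.1],[0,0,0]],
  [[0,0,0.15],[0,0,0]],
  [[0,0,0.2],[0,0,0]],
  [[0,0,0.2],[0,0,0]],
])

```text
time_s: 11.0
eef_pos: [0.5258, -0.2241, 0.1399]
eef_rot: [-180.0, 0.0, 29.4]
force: [0.1, -0.3, -4.5]
finger_gap: 0.212
```

Request:
send_rows([
  [[0,0,0.05],[0,0,0]],
  [[0,0,0.1],[0,0,0]],
  [[0,0,0.15],[0,0,0]],
  [[0,0,0.2],[0,0,0]],
  [[0,0,0.2],[0,0,0]],
])

```text
time_s: 11.5
eef_pos: [0.5258, -0.2242, 0.1379]
eef_rot: [-180.0, 0.0, 29.4]
force: [-0.4, 0.1, -3.6]
finger_gap: 0.214
```

The head is in the slot, about 5 mm below the bar's top, with no contact force. Next I go down to the seal.

Request:
send_rows([
  [[0,0,0.1],[0,0,0]],
  [[0,0,0.2],[0,0,0]],
  [[0,0,0.3],[0,0,0]],
  [[0,0,0.4],[0,0,0]],
  [[0,0,0.45],[0,0,0]],
  [[0,0,0.45],[0,0,0]],
])

```text
time_s: 12.1
eef_pos: [0.5258, -0.2242, 0.1334]
eef_rot: [-180.0, 0.0, 29.4]
force: [-0.6, -0.6, -3.9]
finger_gap: 0.209
```

Request:
send_rows([
  [[0,0,0.05],[0,0,0]],
  [[0,0,0.1],[0,0,0]],
  [[0,0,0.1],[0,0,0]],
])

```text
time_s: 12.4
eef_pos: [0.5258, -0.2241, 0.1324]
eef_rot: [-180.0, 0.0, 29.4]
force: [-0.5, -0.8, -3.1]
finger_gap: 0.215
```

Request:
send_rows([
  [[0,0,0.05],[0,0,0]],
  [[0,0,0.1],[0,0,0]],
  [[0,0,0.15],[0,0,0]],
  [[0,0,0.15],[0,0,0]],
])

```text
time_s: 12.8
eef_pos: [0.5259, -0.2242, 0.1314]
eef_rot: [180.0, -0.0, 29.4]
force: [-2.4, 1.4, 2.4]
finger_gap: 0.215
```

Request:
send_rows([
  [[0,0,0.05],[0,0,0]],
  [[0,0,0.1],[0,0,0]],
  [[0,0,0.15],[0,0,0]],
  [[0,0,0.15],[0,0,0]],
])

```text
time_s: 13.2
eef_pos: [0.526, -0.2242, 0.1298]
eef_rot: [180.0, -0.0, 29.4]
force: [-2.9, 1.5, 5.6]
finger_gap: 0.213
```

Request:
send_rows([
  [[0,-0.02,0.05],[0,0,0]],
  [[0,-0.03,0.1],[0,0,0]],
  [[0,-0.03,0.15],[0,0,0]],
  [[0,-0.03,0.2],[0,0,0]],
  [[0,-0.03,0.2],[0,0,0]],
])

```text
time_s: 13.7
eef_pos: [0.526, -0.2242, 0.1282]
eef_rot: [179.9, -0.0, 29.4]
force: [-3.6, 1.0, 9.4]
finger_gap: 0.212
```

Request:
send_rows([
  [[0,0,0.05],[0,0,0]],
  [[0,0,0.1],[0,0,0]],
  [[0,0,0.1],[0,0,0]],
])

```text
time_s: 14.0
eef_pos: [0.526, -0.2242, 0.1273]
eef_rot: [179.9, -0.0, 29.4]
force: [-4.1, 1.1, 10.0]
finger_gap: 0.215
```

Request:
send_rows([
  [[0,0,0.05],[0,0,0]],
  [[0,0,0.1],[0,0,0]],
  [[0,0,0.1],[0,0,0]],
  [[0,0,0.1],[0,0,0]],
])

```text
time_s: 14.4
eef_pos: [0.526, -0.2242, 0.1265]
eef_rot: [179.9, -0.0, 29.4]
force: [-4.0, 1.5, 10.8]
finger_gap: 0.214
```

```bash
python3 - <<'E'
from h import *
s=observe();togo(s['eef_pos'],29.4);print(s['ft_torque'])
E
```

```text
t 14.4 pos [ 0.526  -0.2242  0.1265] rot [ 1.7992e+02 -4.0000e-02  2.9380e+01] q [-26.7  24.1  88.7  -0.   67.1  33.9] F [-4.   1.5 10.8] gap 0.214
shift cm [0. 0. 0.] turn [ 0.001 -0.001 -0.   ] dyaw 0.018683711106739054
[ 0.26996568  1.06711098 -0.01155495]
```

Request:
send_rows([
  [[0,0,0.04],[0,0,0]],
  [[0,0,0.08],[0,0,0]],
  [[0,0,0.08],[0,0,0]],
])

```text
time_s: 14.7
eef_pos: [0.526, -0.2242, 0.1258]
eef_rot: [179.9, -0.0, 29.4]
force: [-4.6, 1.7, 12.4]
finger_gap: 0.215
```

Request:
send_rows([
  [[0,0,0],[0,0,-0.05]],
  [[0,0,0],[0,0,-0.1]],
  [[0,0,0],[0,0,-0.15]],
  [[0,0,0],[0,0,-0.2]],
  [[0,0,0],[0,0,-0.2]],
])

```text
time_s: 15.2
eef_pos: [0.5267, -0.2245, 0.1262]
eef_rot: [179.8, -0.1, 40.9]
force: [-0.7, -0.2, 12.2]
finger_gap: 0.216
```

```bash
python3 - <<'E'
from h import *
s=observe();togo(s['eef_pos'],29.4);print(s['ft_torque'])
E
```

```text
t 15.2 pos [ 0.5267 -0.2245  0.1262] rot [ 1.798e+02 -9.000e-02  4.092e+01] q [-26.7  24.2  88.6   0.   66.9  22.3] F [-0.7 -0.2 12.2] gap 0.216
shift cm [0. 0. 0.] turn [ 0.003 -0.002  0.201] dyaw -11.522457889904082
[ 0.05723471  0.20179129 -0.20695094]
```

Request:
send_rows([
  [[0,0,0],[0,0,-0.1]],
  [[0,0,0],[0,0,-0.2]],
  [[0,0,0],[0,0,-0.3]],
  [[0,0,0],[0,0,-0.4]],
  [[0,0,0],[0,0,-0.5]],
  [[0,0,0],[0,0,-0.5]],
])

```text
time_s: 15.8
eef_pos: [0.5267, -0.2245, 0.1262]
eef_rot: [179.8, 0.0, 69.7]
force: [0.0, 0.2, 12.0]
finger_gap: 0.212
```

```bash
python3 - <<'E'
from h import *
s=observe();c=camera('wrist');save(c,'w5.png');togo(s['eef_pos'],119.4);print(s['ft_torque'])
E
```

```text
t 15.85 pos [ 0.5267 -0.2245  0.1261] rot [1.7979e+02 2.0000e-02 6.9530e+01] q [-26.7  24.2  88.6   0.   66.9  -6.3] F [-0.   0.3 11.3] gap 0.217
shift cm [-0.  0. -0.] turn [ 0.003  0.002 -0.87 ] dyaw 49.87393530508098
[ 0.02963039  0.17606559 -0.12269267]
```

View pics/w5.png

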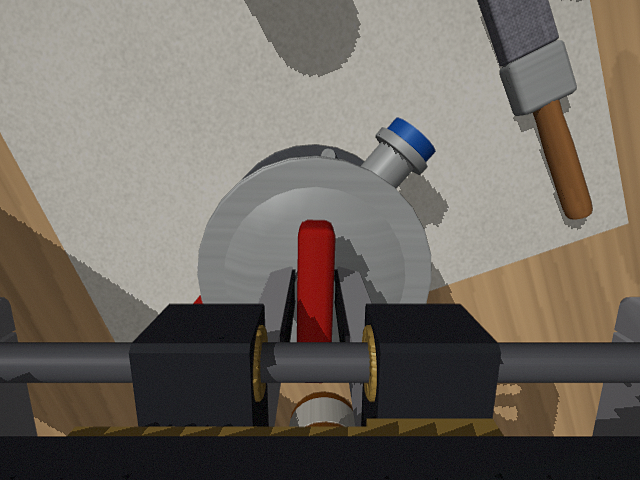

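The grip at (316,280) stays aligned with the fingers, so the lid is turning with the gripper: the blue cap has swung to (408,143). The torque is small. I'll finish the quarter turn.

Request:
send_rows([
  [[0,0,0],[0,0,-0.1]],
  [[0,0,0],[0,0,-0.2]],
  [[0,0,0],[0,0,-0.3]],
  [[0,0,0],[0,0,-0.4]],
  [[0,0,0],[0,0,-0.5]],
  [[0,0,0],[0,0,-0.6]],
  [[0,0,0],[0,0,-0.7]],
  [[0,0,0],[0,0,-0.8]],
  [[0,0,0],[0,0,-0.87]],
  [[0,0,0],[0,0,-0.87]],
])

```text
time_s: 16.85
eef_pos: [0.5265, -0.2244, 0.126]
eef_rot: [179.9, 0.1, 119.5]
force: [-1.8, 1.1, 12.0]
finger_gap: 0.215
```

Request:
send_rows([
  [[0,0,0],[0,0,0]],
  [[0,0,0],[0,0,0]],
])

```text
time_s: 17.05
eef_pos: [0.5265, -0.2243, 0.1261]
eef_rot: [179.9, 0.1, 119.3]
force: [-2.1, 0.3, 12.1]
finger_gap: 0.212
```

```bash
python3 - <<'E'
from h import *
s=observe();togo(s['eef_pos'],119.4);print(s['ft_torque'])
E
```

```text
t 17.05 pos [ 0.5265 -0.2243  0.1261] rot [1.7990e+02 1.5000e-01 1.1932e+02] q [-26.7  24.2  88.7   0.   67.  -56.1] F [-2.1  0.3 12.1] gap 0.212
shift cm [0. 0. 0.] turn [ 0.002  0.003 -0.001] dyaw 0.08032347207721102
[ 0.19233345  0.4301756  -0.19778128]
```

Request:
send_rows([
  [[0,0,-0.1],[0,0,0]],
  [[0,0,-0.2],[0,0,0]],
  [[0,0,-0.3],[0,0,0]],
  [[0,0,-0.35],[0,0,0]],
  [[0,0,-0.35],[0,0,0]],
])

```text
time_s: 17.55
eef_pos: [0.5265, -0.2243, 0.1291]
eef_rot: [179.9, 0.1, 119.3]
force: [0.1, -0.2, 7.1]
finger_gap: 0.214
```

Request:
send_rows([
  [[0,0,-0.05],[0,0,0]],
  [[0,0,-0.1],[0,0,0]],
  [[0,0,-0.1],[0,0,0]],
])

```text
time_s: 17.85
eef_pos: [0.5264, -0.2243, 0.1299]
eef_rot: [179.9, 0.1, 119.3]
force: [0.6, -0.3, 5.7]
finger_gap: 0.215
```

Request:
send_rows([
  [[0,0,-0.05],[0,0,0]],
  [[0,0,-0.08],[0,0,0]],
  [[0,0,-0.08],[0,0,0]],
])

```text
time_s: 18.15
eef_pos: [0.5263, -0.2242, 0.1301]
eef_rot: [179.9, 0.1, 119.3]
force: [4.9, -2.2, 1.0]
finger_gap: 0.214
```

Request:
send_rows([
  [[0,0,-0.05],[0,0,0]],
  [[0,0,-0.05],[0,0,0]],
])

```text
time_s: 18.35
eef_pos: [0.5262, -0.2242, 0.1302]
eef_rot: [179.9, 0.1, 119.3]
force: [6.9, -3.6, -4.1]
finger_gap: 0.213
```

The lid stops hard at TCP 0.1301, which puts the head near 90.4 mm, in the notch. On the flat underside it would have stopped at about 0.1275. I'll relax the arm and release.

Request:
send_rows([
  [[0,0,0.06],[0,0,0]],
  [[0,0,0.06],[0,0,0]],
])

```text
time_s: 18.55
eef_pos: [0.5261, -0.2241, 0.1301]
eef_rot: [180.0, 0.1, 119.3]
force: [5.1, -2.2, 0.9]
finger_gap: 0.214
```

Request:
send_rows([
  [[0,0,0],[0,0,0]],
  [[0,0,0],[0,0,0]],
  [[0,0,0],[0,0,0]],
  [[0,0,0],[0,0,0]],
  [[0,0,0],[0,0,0]],
  [[0,0,0],[0,0,0]],
  [[0,0,0],[0,0,0]],
], gripper=0.6)

```text
time_s: 19.25
eef_pos: [0.5256, -0.2239, 0.1299]
eef_rot: [-180.0, -0.0, 119.3]
force: [-0.1, 0.2, -0.1]
finger_gap: 0.597
```

Request:
send_rows([
  [[0,0,-1],[0,0,0]],
  [[0,0,-3],[0,0,0]],
  [[0,0,-6],[0,0,0]],
  [[0,0,-10],[0,0,0]],
  [[0,0,-10],[0,0,0]],
  [[0,0,-10],[0,0,0]],
  [[0,0,-10],[0,0,0]],
  [[0,0,-10],[0,0,0]],
])

```text
time_s: 20.05
eef_pos: [0.5253, -0.2237, 0.2289]
eef_rot: [-179.9, -0.1, 119.3]
force: [-0.2, 0.1, -0.8]
finger_gap: 0.599
```

```bash
python3 - <<'E'
from h import *
from scipy.optimize import least_squares
s=observe();c=camera('wrist');W=cloud(c,s);save(c,'w6.png');togo(s['eef_pos'],119.4)
x,y,z=W[...,0],W[...,1],W[...,2]
n=np.hypot(x-.5258,y+.225)<.075; r=np.hypot(x-.5258,y+.225)
P=W[n&(z>.145)];print('grip',cv2.minAreaRect(P[:,:2].astype(np.float32)),np.median(P[:,2]))
m=n&(r>.050)&(r<.062)&(z>.11)&(z<.125);A=np.c_[x[m]-.5258,y[m]+.225,np.ones(m.sum())];print('rim plane',np.linalg.lstsq(A,z[m],rcond=None)[0],m.sum())
P=W[n&(z>.112)&(z<.125)];h=cv2.convexHull(P[:,:2].astype(np.float32))[:,0]
print('disc',least_squares(lambda q:np.hypot(*(h-q[:2]).T)-q[2],[*h.mean(0),.06],loss='soft_l1',f_scale=.001).x)
E
```

```text
t 20.1 pos [ 0.5254 -0.2238  0.229 ] rot [-1.7995e+02 -8.0000e-02  1.1934e+02] q [-26.7  19.   81.6   0.   79.5 -56.1] F [-0.6  0.4 -0.2] gap 0.601
shift cm [ 0.   -0.    0.01] turn [-0.001 -0.001 -0.001] dyaw 0.062445000892353164
grip ((0.5258867740631104, -0.2243247628211975), (0.1479071080684662, 0.07260163873434067), 28.981876373291016) 0.35000389037454305
rim plane [-1.23770993e-04  7.27316635e-05  1.18380620e-01] 5864
disc [ 0.52675746 -0.22461991  0.06460505]
```

View pics/w6.png

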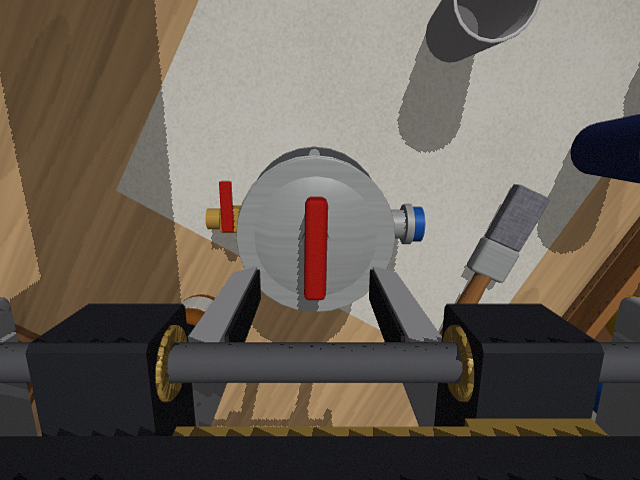

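The lid sits level with its grip at (316,248), crosswise to the line from stub to cap. The rim top reads 118.4 mm, so the underside is at about 113.4 mm and the head at about 90.9 mm. I'm handing it in.

```bash
python3 -c "
from h import *
close_job();s=observe();print(s['time_s'],s['force'])"
```

```text
the job is handed in; nothing more can be done
the job is handed in; nothing more can be done
```

The filter is closed, and I handed the job in at about 20 s of the 72 s allowed. I took the lid off the tub, lowered the T-head into the slot, squeezed the seal, turned the lid 90° and let it spring up into the notch before releasing it. No verdict is reported.

**Finding the slot:** I did not have to search by feel. The wrist camera showed it about 0.7 mm from the filter's axis, and the head went in on the first try with no contact force.

**Forces:** The largest reading was about 12 N at the wrist, or about 16–17 N on the filter with the lid's weight. That is within the 25 N limit.

**Lock test:** Lifting the lid met a hard stop at the height expected for the notch, well above where the flat underside of the bar would have stopped it.

**Last look after release:**

| Check | Measured | Required |
|---|---|---|
| Head height (worked out from the rim top) | about 90.9 mm | 89.2–92.2 mm |
| Tilt | under 0.001 rad | under 0.06 rad |
| Distance from the filter's axis | about 1 mm | under 12 mm |
| Gripper | open, about 10 cm above | touching nothing |

- **Grip angle not measured:** My final measurement of the grip's angle failed because it picked up the gripper itself. The crosswise angle rests on the tool's yaw (119.3° against a target of 119.4°) and on the picture, which agree.
- **Camera disagreement:** The top and wrist cameras differed by about 4 mm. I used the wrist camera for both the lid and the filter, so the difference cancelled.
- **Surroundings:** I saw nothing displaced in the views I took, but I did not measure the cups, pitcher, jar, brush, wrench or tub again at the end.

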